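# Oxygen reading on a sample bottle in the wine cellar

## Robot

A 6-joint arm with a two-finger parallel gripper is mounted at the origin on the work surface. World frame = base frame: x ahead of the robot, y to its left, z up, the work surface at z = 0. Lengths are in mm, angles in rad, forces in N, time in s.
With the tool pointing down it reaches from about 350 to 775 mm from the base axis. Payload 5.5 kg.
Tool frame: the origin (TCP) lies midway between the tips of the shut fingers; the grasp point (between the pads) lies 19 mm behind it (tcp_to_grasp is the z of the grasp point in the tool frame, in mm); z points along the fingers, y is the line along which they close (so a half turn about z gives the same grasp; the last joint's range is limited). The gripper opens to 85 mm and grips with 20 to 120 N. Pads are 22 mm wide; open, the fingers measure 114 mm over their backs; the gripper's body (76 mm by 85 mm) begins 54 mm behind the grasp point. The pads swing forward as they close: fully open they stand 13 mm farther back than shut.
Start: joints at [-1.26, 0.313, 0.046, 1.304, 0, 1.431], TCP at [250.521, -517.601, 231.323] pointing down, gripper open.
Joint ranges: [-2.76, 2.76], [-0.86, 1.69], [-1.03, 1.26], [-2.2, 2.34], [-1.47, 1.5], [-3.14, 3.14]. Speed limits (rad/s): [2.57, 2.57, 3.14, 3.14, 3.14, 3.14].

## Interface

Orientations are given as a 3x3 rotation matrix whose columns are the frame's x, y, z axes.
In Python, from bench import state, grab_frame, camera_info, hand_in, tcp_to_grasp gives the robot as it stands.
- The arm moves only by the tool step_arm, never from a script. Its argument "steps" is a list of rows, each a list of 3 entries, a list of its own where there are three numbers: the shift along the world's x, y, z in m, then the turn, a rotation vector about the world's x, y, z in degrees, then the opening, from 0 (shut) to 1 (fully open). In form: [[[dx, dy, dz], [rx, ry, rz], fingers], ...]. A call has 1 to 5 rows; each row is the pose to reach, as a shift and turn from the pose commanded when the call began; what a row does not reach only later rows make up. A row lasts 1/10 s, in which the tool goes at most 50 mm and 8.59 degrees, less where a joint would pass 70% of its speed; a pose out of reach is approached as far as the arm can. A call with a gripper value outside its range is refused whole. The fingers move at their own pace and stop on an object; "squeeze" is the grip in N (left out, the last holds). Time passes only in rows, so rows that repeat a pose let the fingers close. It gives the time, the measured TCP pose, the force, the opening and the grip force at its end, in the units of the state.
- state(): the state, without advancing time (a new reading comes with each control period).
- grab_frame(name): name is "side" or "top"; returns (picture, depth): 420x560x3 uint8, red, green, blue; 420x560 float32, mm along the optical axis (not along the pixel's ray), 0 where there is no reading.
- camera_info(name): a dict with "fx", "fy", "cx", "cy" (pixels), "origin" and "rotation" of the camera in the world. Camera axes: x right, y up, looking along -z (the intrinsics and any distortion apply to the point x, -y, -z); pixel columns grow to the right and rows downward; lengths in mm; the calibration is good to about 2 mm. A picture is of the moment at which its call begins. camera_info takes no time and is no camera call.
- hand_in(): hands the job in; it is judged then, once.
The state is a dict: "clock": time; "joints": joint angles; "joint_vel": joint speeds; "joint_torque": joint torques, N m; "ee_pos": TCP position; "eef_rot": TCP orientation; "wrist_force": force on the tool from outside, world axes, zero at the start; "ft_torque": the same for the moment, N m; "finger_gap": finger opening in mm; "gripper_force": force on a finger pad.
Only numpy, scipy, OpenCV 4.12 (cv2) and the standard library are available. Lean on these libraries where they do the work, as an engineer would, in place of code of your own. Each camera call takes 0.05 s, during which the arm holds its last target. There are 200 camera calls.

## Task

Take the bottle with the long sloping shoulder out of the two-berth rack and lay it gently in the empty cradle, its body down in the wide saddle, its neck in the narrow one and its sensor dot still on top; then let go of it. Lift the cordless oxygen reader out of its dock and hold its spring nose on that bottle's sensor dot, square to the sloping glass, pressed lightly so that the nose is about halfway in, never pushed hard. The job finishes while you hold the reader there, and everything else on the bench is left where it is.

Things in the scene. Friction and masses are not known exactly. Their poses are not given: they have to be found in the camera images.
- bottle: Bottle to be read, lying in one of the rack's berths (which one varies), dot on top: dark green glass, paper label, 0.3-0.55 kg. Origin on the lowest line of the lying body under its mid length; x to the mouth, z up; axis 28 mm above origin. Along x in mm: flat end -52, body (56 across) to +52, straight conical shoulder to +88, neck (24 across) to +130, lip (28 across) to +138.
- bottle_grip (a point): Point on the bottle's axis close to its centre of mass, 15 mm from the origin towards the mouth and 28 mm above it: a place to grip the body across its 56 mm width. Same axes as the bottle. The body is free of the rests from x = -26 to +102 mm.
- dot (a point): Sensor dot on the sloping shoulder of that bottle: a white disc of 14 mm with a black centre of 8 mm, on the glass. Origin at its centre on the glass surface, 70 mm from the bottle's origin towards the mouth and 48 mm above it. z is the outward normal of the glass: with the dot on top it leans 24 degrees (0.418 rad) from vertical towards the mouth.
- other_bottle: Bystander in the other berth: same glass, width and length, but with a short round shoulder close to the neck (body straight up to +74 mm) and its own dot on the straight part. Origin and axes as for the sample bottle.
- rack: Fixed wooden rack, two parallel berths, 210 mm wide: two upright scalloped boards 40-45 mm high, one under the bodies (20 mm thick, at x = -36 mm), one under the necks (16 mm thick, x = +110 mm), joined by slats 10 mm high. Origin on the table; x to the bottle mouths; berth axes at y = -50 and +50 mm, 48 mm above the table.
- cradle: Fixed wooden cradle for one bottle, empty at the start: base 200 x 100 x 10 mm; wide scalloped saddle for the body (20 mm thick, 40 mm high, at x = -36 mm) and narrow saddle for the neck (16 mm thick, 45 mm high, at x = +110 mm). Origin on the table; x points from the wide saddle to the narrow one, z up.
- cradle_seat (a point): Where the origin of the bottle comes to lie in the cradle, 20 mm above the table with the cradle's axes (bottle x along cradle x); the bottle's axis is then 48 mm above the table. Lengthwise the bottle may lie up to 12 mm either way.
- dock: Fixed grey charging dock, 64 x 64 x 82 mm, with a square well of 22 mm from its top, 76 mm deep, in the middle. Origin on the table under its middle, z up. The reader stands in it nose down, its collar on the top, and reaches up to 162 mm above the table.
- pen: Cordless oxygen reader, 150 mm, 0.13 kg, standing nose down in the dock. From the nose along z: nose 8 mm across to 14 mm, steel barrel 18 across to 70, square collar 34 wide to 76, square black handle 22 x 22 mm to 150. Origin: centre of the flat end of the nose when fully out; z towards the handle; x, y square to the handle's sides. Must be raised 70 mm to leave the well.
- pen_grip (a point): Point on the reader's axis in the middle of the handle, 115 mm from the end of the extended nose. Axes as the reader.
- nose_tip (a point): Centre of the flat end of the nose, 8 mm across; it moves with the nose. Axes as the reader.
- pen_nose (a joint): How far the spring nose is pushed into the reader: 0 fully out, 0.010 m fully in. The spring needs 0.5 N to start and 4.5 N at the full 10 mm (0.4 N per mm); halfway is 2.5 N.
- tasting_glass: Bystander: stemmed tasting glass, 65 mm across, 155 mm high; origin at the middle of its foot.
- tasting_cup: Bystander: shallow steel tasting cup, 86 mm across, 26 mm high, with a ring handle; origin under its middle.
- cork_a: Bystander: cork, 24 mm across, 45 mm long, lying; origin under its middle.
- cork_b: Bystander: second cork of the same kind.
- corkscrew: Bystander: folded waiter's corkscrew, 112 mm long, wooden grip; origin under its middle.
- torch: Bystander: dark metal torch, 112 mm long, 30 mm across the head, lying; origin under its middle.
Mind the look-alikes: they are no part of the job. What is shaped like the bottle but yellow is not meant.

How it is judged (in metres and radians):
On the way, in this order (a step that is already met when the one before it is completed fails the run):
1. the sloping-shouldered bottle lies down in both saddles of the cradle, dot on top, let go and still (x of bottle in the frame of cradle_seat between -0.012 and 0.012 m and y of bottle in the frame of cradle_seat between -0.006 and 0.006 m and z of bottle in the frame of cradle_seat between -0.004 and 0.004 m and x of dot in the frame of cradle_seat above 0.04 m and angle between the x axis of bottle and the x axis of cradle, either way round below 0.06 rad and angle between bottle's own z axis and vertical below 0.35 rad and contact force between bottle and the fingers below 0.05 N and linear speed of bottle below 0.03 m/s), for 0.3 s.
2. the reader has been lifted out of its dock, the bottle still lying in the cradle (x of bottle in the frame of cradle_seat between -0.012 and 0.012 m and y of bottle in the frame of cradle_seat between -0.006 and 0.006 m and z of bottle in the frame of cradle_seat between -0.004 and 0.004 m and x of dot in the frame of cradle_seat above 0.04 m and angle between the x axis of bottle and the x axis of cradle, either way round below 0.06 rad and angle between bottle's own z axis and vertical below 0.35 rad and z of pen_grip in the frame of dock above 0.19 m and contact force between pen and the fingers above 1 N), for 0.1 s.
At the end, for the whole second after the job is handed in: Bottle free in both saddles (12 mm along, 6 across, 4 high, 0.06 rad), dot on top (0.35 rad); reader held, nose end within 7 mm of the dot, within 0.175 rad of the glass normal, nose 2-8 mm in, 0.6-6 N on the bottle, not resting on cradle or dock; bystanders within 20 mm of their start (all of step 1 and distance between nose_tip and dot below 0.007 m and angle between the z axis of pen and the z axis of dot, either way round below 0.175 rad and z of pen_grip in the frame of dot above 0.08 m and value of joint pen_nose between 0.002 and 0.008 m and contact force between pen and bottle between 0.6 and 6 N and contact force between pen and the fingers above 1 N and contact force between pen and cradle below 0.05 N and contact force between pen and dock below 0.05 N and height (world z) of pen_grip above 0.12 m and distance of each of other_bottle, tasting_glass, tasting_cup, cork_a, cork_b, corkscrew, torch from where it was at the start of the episode below 0.02 m); the arm keeps its last pose, push and grip.
It fails at once if the bottle is dropped or slammed into the cradle (over 60 N) (contact force between bottle and cradle above 60 N).
It fails at once if the reader is pushed hard on the bottle (over 15 N) (contact force between pen and bottle above 15 N).
It fails at once if a bystander is disturbed (moved more than 20 mm) (distance of any of other_bottle, tasting_glass, tasting_cup, cork_a, cork_b, corkscrew, torch from where it was at the start of the episode above 0.02 m).
It also fails if it takes over 51 s, if anything falls off the work surface, if the arm or the gripper's body presses on something with over 40 N, if the wrist force passes 120 N, or if a joint passes its speed limit or range.

## Working session

There is one attempt and no reset: what is moved stays moved. The work goes in short steps, Python scripts to look and compute and a tool call to move; the robot and the scene stay as the last step left them, time stands still between calls to the robot, and variables do not carry over. Pictures are saved under pics/ and viewed, at most 11 in all, crops included, and the job is handed in when it is done.

Besides the shell and the picture viewer there is one more tool, called after "Emit:" in YAML: its name, and indented under it one key for each argument. step_arm: Moves the arm, as the interface text tells. Its arguments: {"type":"object","properties":{"steps":{"type":"array","items":{"type":"array"}},"squeeze":{"type":"number"}},"required":["steps"]}

```bash
mkdir -p pics; cat > h.py <<'E'
import numpy as np, cv2
from bench import state, grab_frame, camera_info, hand_in, tcp_to_grasp
def cloud(n,d):
    c=camera_info(n);R=np.array(c["rotation"]);o=np.array(c["origin"])
    v,u=np.mgrid[0:420,0:560]
    p=np.stack([(u-c["cx"])/c["fx"]*d,-(v-c["cy"])/c["fy"]*d,-d],-1)
    w=p@R.T+o; w[d==0]=np.nan
    return w
def ray(n,u,v,z):
    c=camera_info(n);R=np.array(c["rotation"]);o=np.array(c["origin"])
    r=R@np.array([(u-c["cx"])/c["fx"],-(v-c["cy"])/c["fy"],-1]); return o+r*(z-o[2])/r[2]
E
python3 - <<'E'
from h import *
for n in("side","top"):
    im,d=grab_frame(n); cv2.imwrite(f"pics/{n}0.png",im[...,::-1]); np.savez(f"{n}0.npz",im=im,d=d); print(camera_info(n))
print(tcp_to_grasp if not callable(tcp_to_grasp) else tcp_to_grasp()); print(state())
E
```

```text
{'fx': 413.1648016985865, 'fy': 413.1648016985865, 'cx': 281.566346187602, 'cy': 216.46758098680743, 'origin': array([-104.75145685,  573.40638726,  575.92641105]), 'rotation': array([[-0.69789128,  0.36046485, -0.61888032],
       [-0.71620049, -0.35383912,  0.60154363],
       [-0.00214874,  0.86305444,  0.50510634]])}
{'fx': 417.5717306662872, 'fy': 417.5717306662872, 'cx': 272.3842153518173, 'cy': 207.09692313603284, 'origin': array([ 199.91367482,  -24.67288161, 1365.1114598 ]), 'rotation': array([[ 0.0421581 ,  0.97797645, -0.20441319],
       [-0.99908744,  0.03986159, -0.01534112],
       [-0.00685502,  0.2048734 ,  0.97876448]])}
-18.700000000000003
{'clock': 0.1, 'joints': array([-1.25957206e+00,  3.13958730e-01,  4.50964969e-02,  1.30361611e+00,
       -9.32603615e-06,  1.43117563e+00]), 'joint_vel': array([ 1.50187548e-03, -1.49531972e-03,  2.42514651e-03,  8.63952188e-04,
       -3.18081440e-05, -1.32924692e-04]), 'joint_torque': array([ 2.39486166e-03, -4.81726205e+01,  2.99243796e+01,  1.27654412e-02,
       -2.04221155e-04, -5.14169528e-06]), 'ee_pos': array([ 250.37820848, -517.11336233,  230.48063136]), 'eef_rot': array([[ 9.00079309e-01,  4.35725788e-01, -5.23953379e-04],
       [ 4.35726045e-01, -9.00077918e-01,  1.59835871e-03],
       [ 2.24847241e-04, -1.66694974e-03, -9.99998585e-01]]), 'wrist_force': array([ 0.16585545, -0.12054073,  1.01117054]), 'ft_torque': array([ 0.02114843, -0.03734858, -0.03229372]), 'gripper_force': 0.0, 'finger_gap': 85.34233911766025}
```

View pics/top0.png

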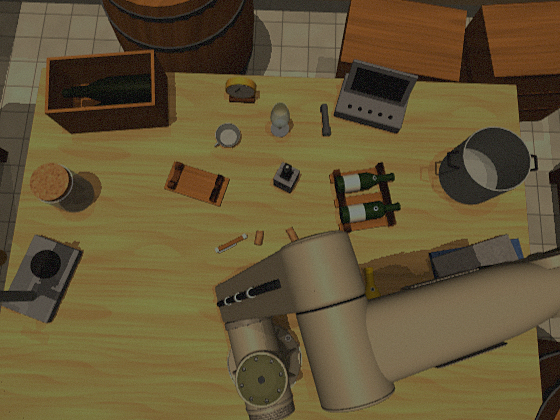

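View pics/side0.png

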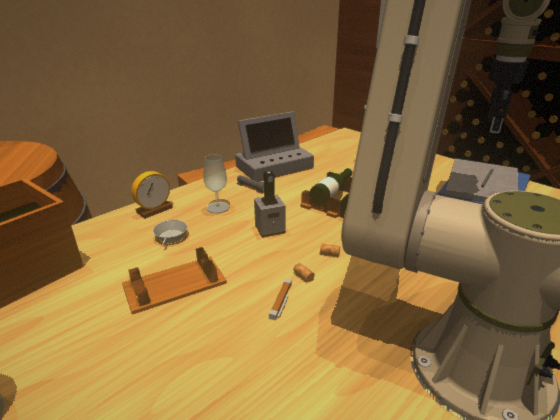

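The top picture shows the cradle at (197,184), the dock with the reader at (287,175), and the rack with two bottles at (365,182) and (369,210). Other candidates are a bottle in a crate at (110,90) and something yellow at (370,283). The side picture shows the cradle at (172,283), the reader at (269,200), and the rack at (335,195). I'll check which bottle has the long slope in a close crop.

```bash
python3 - <<'E'
from h import *
a=np.load("top0.npz");im,d=a["im"],a["d"]
c1=cv2.resize(im[155:235,325:410],None,fx=5,fy=5,interpolation=2)
c2=cv2.resize(im[150:215,155:310],None,fx=3.2,fy=3.2,interpolation=2)
c=np.zeros((400+208,496,3),np.uint8);c[:400,:425]=c1;c[400:608]=c2[:208,:496]
c=c[:600]
cv2.imwrite("pics/c1.png",np.clip(c[...,::-1]*1.6,0,255))
w=cloud("top",d)
# heights
def comp(mask,box,name):
    m=np.zeros(mask.shape,bool);m[box[1]:box[3],box[0]:box[2]]=1;m&=mask
    p=w[m];print(name,m.sum(),np.nanmedian(p,0).round(1),np.nanmin(p,0).round(),np.nanmax(p,0).round());return m
z=w[...,2]
comp(z>3,(160,155,235,210),"cradle"); comp(z>28,(160,155,235,210),"saddles")
comp(z>20,(268,158,305,198),"dock");m=comp(z>150,(268,150,305,198),"pen")
comp(z>28,(325,155,405,235),"rack+b")
print("table",np.nanmedian(z[220:230,100:200]))
E
```

```text
cradle 2283 [552.8 255.   10.4] [462. 124.   3.] [660. 387.  55.]
saddles 278 [544.5 193.4  41.1] [488. 164.  28.] [618. 346.  55.]
dock 508 [564.8 -43.4  82.8] [533. -86.  21.] [616.  -2. 169.]
pen 59 [573.3 -44.4 162.7] [561. -57. 150.] [588. -32. 169.]
rack+b 2296 [ 503.4 -288.6   65.1] [ 287. -413.   28.] [639. -92. 776.]
table 0.8800327305813198[ WARN:0@0.167] global loadsave.cpp:1063 imwrite_ Unsupported depth image for selected encoder is fallbacked to CV_8U.
```

View pics/c1.png

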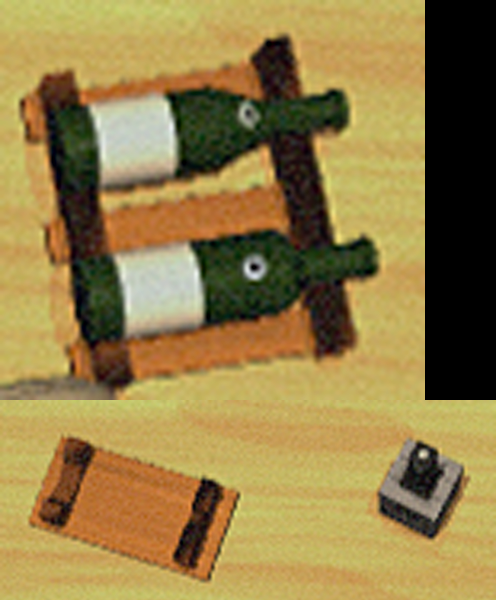

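Crop: the upper bottle has its dot on the long slope (crop (248,115), full frame (375,178)). The lower one has its dot on the straight part and a short shoulder, so it is the bystander. The target is the upper bottle. Next I'll measure its axis, the cradle's direction and the dock.

```bash
cat > m.py <<'E'
from h import *
def rayN(n,u,v,z):
    c=camera_info(n);R=np.array(c["rotation"]);o=np.array(c["origin"])
    r=np.stack([(u-c["cx"])/c["fx"],-(v-c["cy"])/c["fy"],-np.ones(len(u))],-1)@R.T
    return o+r*((z-o[2])/r[:,2])[:,None]
def rect(P):
    r=cv2.minAreaRect(P[:,:2].astype(np.float32));return [np.round(x,2) for x in (r[0],r[1],cv2.boxPoints(r).round().tolist())]
E
python3 - <<'E'
from m import *
from scipy import ndimage as nd
a=np.load("top0.npz");im,d=a["im"],a["d"];w=cloud("top",d);z=w[...,2]
b=np.load("side0.npz");ims,ds=b["im"],b["d"];ws=cloud("side",ds)
# bottle: height mask in rack area, upper component by y
hsv=cv2.cvtColor(im,cv2.COLOR_RGB2HSV)
g=((hsv[...,0]>38)&(hsv[...,0]<95)&(hsv[...,1]>60))|((hsv[...,1]<75)&(hsv[...,2]>90))
m=np.zeros(g.shape,bool);m[165:200,330:405]=1;m&=g&(z>30)
lab,n=nd.label(m);k=1+np.argmax(nd.sum(m,lab,range(1,n+1)));m=lab==k
v,u=np.nonzero(m);P=rayN("top",u,v,48);print("bottle px",len(u),rect(P))
np.save("bm.npy",m)
# axis from per-slice midpoints
D=P[:,:2]-P[:,:2].mean(0);t=np.linalg.svd(D,full_matrices=False)[2][0];t*=-np.sign(t[1])
for it in range(3):
    nrm=np.array([-t[1],t[0]]);s=D@t;q=D@nrm;bins=np.arange(s.min(),s.max(),6);S=[];Q=[];W=[]
    for x in bins:
        k=(s>=x)&(s<x+6)
        if k.sum()>4:S.append(x+3);Q.append((q[k].max()+q[k].min())/2);W.append(np.ptp(q[k]))
    f=np.polyfit(S,Q,1);t=t+f[0]*nrm;t/=np.linalg.norm(t)
print("axis dir",t,"ang",np.degrees(np.arctan2(t[1],t[0])),"c",P[:,:2].mean(0)+f[1]*nrm);print("ends",s.min(),s.max());print(np.c_[S,W,Q].round(0).tolist())
# dot
# cradle saddles
for nm,W_,I,box in(("top",w,im,(160,155,235,210)),("side",ws,ims,(110,235,235,315))):
    zz=W_[...,2];M=np.zeros(zz.shape,bool);M[box[1]:box[3],box[0]:box[2]]=1
    base=M&(zz>5)&(zz<60);base=nd.binary_opening(base);l,n=nd.label(base);k=1+np.argmax(nd.sum(base,l,range(1,n+1)));base=l==k
    print(nm,"cradle",rect(W_[base]))
    l,n=nd.label(base&(zz>24))
    for i in range(1,n+1):
        p=W_[l==i]
        if len(p)>15:print(len(p),p.mean(0).round(1),"zmax",np.sort(p[:,2])[-5:].round(),rect(p))
# dock / pen
for nm,W_,box in(("top",w,(262,150,310,200)),("side",ws,(245,160,295,240))):
    zz=W_[...,2];M=np.zeros(zz.shape,bool);M[box[1]:box[3],box[0]:box[2]]=1
    for lo,hi in((74,92),(155,172),(95,155)):
        p=W_[M&(zz>lo)&(zz<hi)&(W_[...,0]>500)&(W_[...,0]<640)];print(nm,lo,len(p),p.mean(0).round(1),rect(p))
cv2.imwrite("pics/s.png",cv2.resize(ims[155:315,105:365],None,fx=3,fy=3,interpolation=2)[...,::-1])
E
```

```text
bottle px 619 [array([ 577.18, -300.1 ]), array([ 53.93, 192.77]), array([[ 531., -211.],
       [ 570., -400.],
       [ 623., -389.],
       [ 584., -200.]])]
axis dir [ 0.19426587 -0.98094891] ang -78.79815890155514 c [ 573.33289692 -284.69131247]
ends -80.56223547363585 112.21281926811959
[[-78.0, 41.0, -2.0], [-72.0, 51.0, -1.0], [-66.0, 54.0, -0.0], [-60.0, 51.0, 1.0], [-54.0, 48.0, -2.0], [-48.0, 48.0, 0.0], [-42.0, 48.0, -1.0], [-36.0, 51.0, 0.0], [-30.0, 48.0, 1.0], [-24.0, 48.0, -0.0], [-18.0, 48.0, -1.0], [-12.0, 51.0, 0.0], [-6.0, 48.0, 1.0], [0.0, 48.0, -1.0], [6.0, 48.0, -2.0], [12.0, 48.0, 1.0], [18.0, 51.0, -1.0], [24.0, 48.0, -1.0], [30.0, 41.0, 2.0], [36.0, 38.0, -1.0], [42.0, 35.0, -0.0], [48.0, 24.0, -3.0], [54.0, 20.0, -2.0], [60.0, 21.0, 0.0], [66.0, 18.0, -2.0], [72.0, 20.0, -1.0], [78.0, 18.0, -1.0], [84.0, 18.0, -2.0], [90.0, 17.0, 0.0], [96.0, 17.0, -0.0], [102.0, 18.0, -1.0], [108.0, 18.0, 2.0]]
top cradle [array([554.84, 256.16]), array([205.48, 102.39]), array([[478., 171.],
       [576., 143.],
       [632., 341.],
       [533., 369.]])]
71 [600.8 315.2 
[... 1544 characters left out ...]
89., -39.],
       [570., -29.]])]
top 95 46 [566.9 -43.8 125.6] [array([567.34, -46.07]), array([14.37, 28.46]), array([[556., -34.],
       [564., -62.],
       [578., -58.],
       [570., -30.]])]
side 74 333 [568.4 -36.6  81.9] [array([576.93, -44.59]), array([64.79, 66.59]), array([[533., -60.],
       [593., -88.],
       [621., -29.],
       [561.,  -1.]])]
side 155 51 [573.6 -42.1 160.3] [array([576.73, -43.21]), array([21.58, 22.53]), array([[563., -50.],
       [584., -57.],
       [591., -36.],
       [569., -29.]])]
side 95 233 [570.4 -39.5 124.8] [array([571.97, -38.82]), array([27.72, 18.01]), array([[555., -38.],
       [565., -54.],
       [588., -39.],
       [579., -24.]])]
```

View pics/s.png

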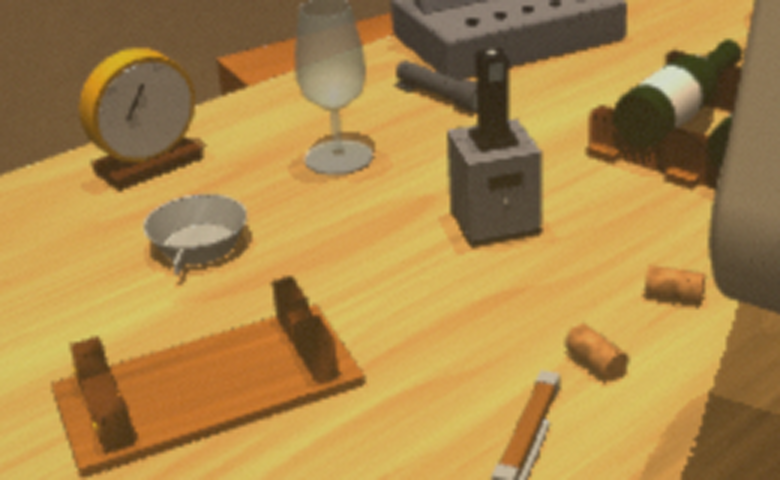

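The side crop shows the cradle's near-left saddle is the wide one and the right one, (305,330) in the crop, is the narrow one. So cradle x points about -105.6° with its origin near (565,291). The bottle axis is at -78.8° and its grip point is near (571,-275). I'll set out to a spot above the bottle.

Emit:
step_arm:
  steps:
    - [[0.032,0.024,-0.003],[0,0,7.5],1]
    - [[0.064,0.048,-0.006],[0,0,15],1]
    - [[0.096,0.072,-0.009],[0,0,22.5],1]
    - [[0.128,0.096,-0.012],[0,0,30],1]
    - [[0.16,0.12,-0.015],[0,0,37.5],1]
  squeeze: 40

```text
clock: 0.6
ee_pos: [411.4, -396.3, 215.8]
eef_rot: [[0.444, 0.896, -0.0], [0.896, -0.444, 0.001], [0.0, -0.001, -1.0]]
wrist_force: [0.4, 0.2, -0.0]
finger_gap: 85.6
gripper_force: 0.0
```

Emit:
step_arm:
  steps:
    - [[0.032,0.024,-0.003],[0,0,7.5],1]
    - [[0.064,0.048,-0.006],[0,0,15],1]
    - [[0.096,0.072,-0.009],[0,0,22.5],1]
    - [[0.128,0.096,-0.012],[0,0,30],1]
    - [[0.16,0.12,-0.015],[0,0,37.5],1]

```text
clock: 1.1
ee_pos: [571.5, -276.3, 200.7]
eef_rot: [[-0.193, 0.981, -0.001], [0.981, 0.193, 0.0], [0.001, -0.001, -1.0]]
wrist_force: [-0.5, -0.2, -0.7]
finger_gap: 85.4
gripper_force: 0.0
```

```bash
python3 - <<'E'
from m import *
from scipy.optimize import least_squares
s=state();print(s["clock"],s["ee_pos"],s["eef_rot"].round(3).tolist(),s["wrist_force"])
im,d=grab_frame("side");np.savez("side1.npz",im=im,d=d);cv2.imwrite("pics/s1.png",im[...,::-1])
# body cylinder check from first top depth: circle centre across
a=np.load("top0.npz");w=cloud("top",a["d"]);P=w[np.load("bm.npy")]
t=np.array([.1943,-.9809]);n=np.array([.9809,.1943]);c=np.array([573.3,-284.7])
S=(P[:,:2]-c)@t;Q=(P[:,:2]-c)@n
k=(S>-65)&(S<20)&(P[:,2]>50)
f=least_squares(lambda p:np.hypot(Q[k]-p[0]-p[1]*S[k],P[k,2]-p[2])-28,[0,0,48],loss="soft_l1",f_scale=2);print("cyl off,slope,z",f.x)
hp=(S>60)&(S<75);print("neck top z",np.nanmax(P[hp,2]))
I=a["im"].astype(int)
u=np.array([374.6]);v=np.array([178.]);print("dot@68",rayN("top",u,v,68), "s",(rayN("top",u,v,68)[0,:2]-c)@t,(rayN("top",u,v,68)[0,:2]-c)@n)
E
```

```text
1.1 [ 571.49525869 -276.25308073  200.69982737] [[-0.193, 0.981, -0.001], [0.981, 0.193, 0.0], [0.001, -0.001, -1.0]] [-0.49795446 -0.1596392  -0.6860559 ]
cyl off,slope,z [-1.77157631e+00  5.06759899e-03  4.80027157e+01]
neck top z 64.39621531753119
dot@68 [[ 579.68903627 -328.68170077   68.        ]] s 44.38304003284668 -2.2786387855052928
```

Emit:
step_arm:
  steps:
    - [[-0.002,0.002,-0.04],[0,0,0],1]
    - [[-0.002,0.002,-0.08],[0,0,0],1]
    - [[-0.002,0.002,-0.12],[0,0,0],1]
    - [[-0.002,0.002,-0.15],[0,0,0],1]
    - [[-0.002,0.002,-0.168],[0,0,0],1]

```text
clock: 1.65
ee_pos: [566.3, -274.3, 29.7]
eef_rot: [[-0.187, 0.982, -0.004], [0.982, 0.187, 0.003], [0.004, -0.004, -1.0]]
wrist_force: [-0.7, -0.1, 0.3]
finger_gap: 85.6
gripper_force: 0.0
```

Emit:
step_arm:
  steps:
    - [[0,0,0],[0,0,0],0.4]
    - [[0,0,0],[0,0,0],0.4]
    - [[0,0,0],[0,0,0],0.2]
    - [[0,0,0],[0,0,0],0.2]
    - [[0,0,0],[0,0,0],0]

```text
clock: 2.15
ee_pos: [569.5, -276.1, 34.6]
eef_rot: [[-0.188, 0.982, 0.002], [0.982, 0.188, -0.001], [-0.002, 0.002, -1.0]]
wrist_force: [1.8, -0.1, 0.2]
finger_gap: 54.6
gripper_force: 46.0
```

Emit:
step_arm:
  steps:
    - [[0,0,0],[0,0,0],0]
    - [[0,0,0],[0,0,0],0]
    - [[0,0,0],[0,0,0],0]

```text
clock: 2.45
ee_pos: [569.6, -276.1, 34.4]
eef_rot: [[-0.188, 0.982, 0.003], [0.982, 0.188, -0.001], [-0.002, 0.002, -1.0]]
wrist_force: [3.6, 0.1, 4.0]
finger_gap: 54.9
gripper_force: 46.4
```

The pads swing back at this opening, so I hold a little above the axis. I'll reopen and regrip lower.

Emit:
step_arm:
  steps:
    - [[0,0,0],[0,0,0],0.85]
    - [[0,0,0],[0,0,0],0.85]
    - [[0,0.001,-0.009],[0,0,0],0.85]
    - [[0,0.001,-0.009],[0,0,0],0.85]
    - [[0,0.001,-0.009],[0,0,0],0.3]

```text
clock: 2.95
ee_pos: [567.7, -274.2, 23.4]
eef_rot: [[-0.188, 0.982, -0.002], [0.982, 0.188, 0.001], [0.001, -0.002, -1.0]]
wrist_force: [0.0, -0.2, 0.2]
finger_gap: 59.5
gripper_force: 0.0
```

Emit:
step_arm:
  steps:
    - [[0,0,0],[0,0,0],0.2]
    - [[0,0,0],[0,0,0],0]
    - [[0,0,0],[0,0,0],0]
    - [[0,0,0],[0,0,0],0]

```text
clock: 3.35
ee_pos: [569.3, -274.5, 24.3]
eef_rot: [[-0.188, 0.982, 0.001], [0.982, 0.188, 0.0], [-0.0, 0.001, -1.0]]
wrist_force: [4.5, 1.3, -3.5]
finger_gap: 55.3
gripper_force: 43.3
```

Emit:
step_arm:
  steps:
    - [[0,0,0.004],[0,0,0],0]
    - [[0,0,0.012],[0,0,0],0]
    - [[0,0,0.03],[0,0,0],0]
    - [[0,0,0.055],[0,0,0],0]
    - [[0,0,0.08],[0,0,0],0]

```text
clock: 3.85
ee_pos: [567.0, -274.3, 104.7]
eef_rot: [[-0.187, 0.982, -0.003], [0.982, 0.187, 0.001], [0.001, -0.003, -1.0]]
wrist_force: [0.1, 0.5, -3.6]
finger_gap: 55.3
gripper_force: 43.3
```

```bash
python3 - <<'E'
from m import *
s=state();print(s["clock"],s["ee_pos"],s["eef_rot"].round(3).tolist(),s["wrist_force"],s["ft_torque"],s["finger_gap"],s["gripper_force"])
E
```

```text
3.85 [ 566.95346507 -274.33209049  104.7262727 ] [[-0.187, 0.982, -0.003], [0.982, 0.187, 0.001], [0.001, -0.003, -1.0]] [ 0.09702247  0.49758417 -3.61570576] [ 0.01243161 -0.04771327  0.00760922] 55.272049965215984 43.284173011779785
```

Emit:
step_arm:
  steps:
    - [[0,0.01,0.035],[0,0,0],0]
    - [[0,0.035,0.075],[0,0,-2],0]
    - [[0,0.07,0.105],[0,0,-4],0]
    - [[0,0.11,0.11],[0,0,-6],0]
    - [[0,0.15,0.11],[0,0,-8],0]

```text
clock: 4.35
ee_pos: [568.4, -124.2, 216.8]
eef_rot: [[-0.046, 0.999, 0.002], [0.999, 0.046, -0.002], [-0.002, 0.002, -1.0]]
wrist_force: [1.5, -0.2, -3.4]
finger_gap: 55.0
gripper_force: 43.6
```

Emit:
step_arm:
  steps:
    - [[0,0.04,0],[0,0,-2],0]
    - [[0,0.08,0],[0,0,-4],0]
    - [[0,0.12,0],[0,0,-6],0]
    - [[0,0.16,0],[0,0,-8],0]
    - [[0,0.2,0],[0,0,-10],0]

```text
clock: 4.85
ee_pos: [567.2, 76.4, 214.5]
eef_rot: [[0.127, 0.992, -0.001], [0.992, -0.127, -0.001], [-0.001, -0.001, -1.0]]
wrist_force: [1.4, -0.3, -4.5]
finger_gap: 54.8
gripper_force: 43.5
```

Emit:
step_arm:
  steps:
    - [[-0.001,0.04,0],[0,0,-2],0]
    - [[-0.003,0.08,0],[0,0,-4],0]
    - [[-0.004,0.12,0],[0,0,-6],0]
    - [[-0.006,0.16,0],[0,0,-8],0]
    - [[-0.008,0.2,0],[0,0,-8.4],0]

```text
clock: 5.35
ee_pos: [559.5, 276.1, 214.5]
eef_rot: [[0.27, 0.963, -0.001], [0.963, -0.27, -0.002], [-0.002, -0.001, -1.0]]
wrist_force: [0.3, -0.5, -3.3]
finger_gap: 54.9
gripper_force: 43.5
```

Emit:
step_arm:
  steps:
    - [[0,0,-0.03],[0,0,0],0]
    - [[0,0,-0.06],[0,0,0],0]
    - [[0,0,-0.09],[0,0,0],0]
    - [[0,0,-0.1],[0,0,0],0]
    - [[0,0,-0.1],[0,0,0],0]

```text
clock: 5.85
ee_pos: [558.8, 274.4, 112.6]
eef_rot: [[0.269, 0.963, -0.004], [0.963, -0.269, -0.002], [-0.003, -0.004, -1.0]]
wrist_force: [-0.6, -0.5, -4.0]
finger_gap: 55.0
gripper_force: 43.6
```

```bash
python3 - <<'E'
from m import *
im,d=grab_frame("side");np.savez("side2.npz",im=im,d=d)
im2,d2=grab_frame("top");np.savez("top2.npz",im=im2,d=d2)
a=cv2.resize(im[150:330,70:290],None,fx=2.5,fy=2.5);b=cv2.resize(im2[140:230,130:250],None,fx=2.9,fy=2.9)
o=np.zeros((450,800,3),np.uint8);o[:a.shape[0],:a.shape[1]]=a[:450,:550];b=b[:, :250];o[:b.shape[0],550:550+b.shape[1]]=b
cv2.imwrite("pics/p2.png",o[...,::-1])
s=state();print(s["clock"],s["ee_pos"],s["eef_rot"].round(3).tolist(),s["wrist_force"],s["finger_gap"])
E
```

```text
5.95 [561.10551189 275.22805753 115.65209839] [[0.269, 0.963, 0.001], [0.963, -0.269, 0.0], [0.0, 0.001, -1.0]] [ 0.60100789 -0.0943292  -3.72171794] 54.857885467909625
```

View pics/p2.png

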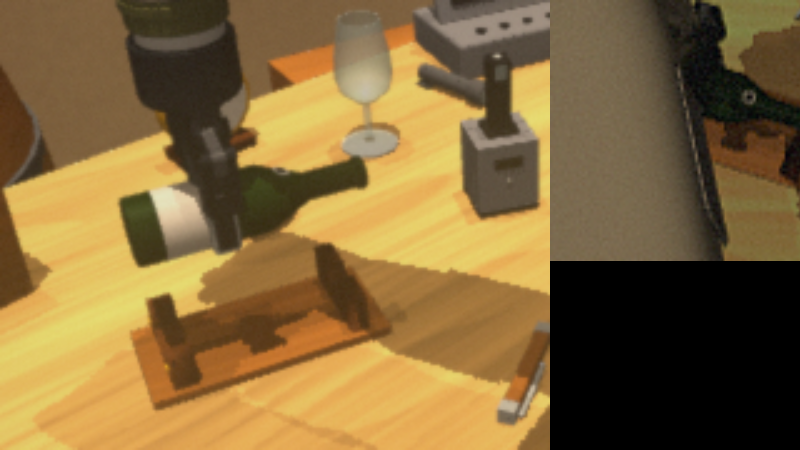

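The picture shows the bottle held level over the cradle with the dot up at crop (282,172), neck towards the narrow saddle. I'll lower it.

Emit:
step_arm:
  steps:
    - [[0,0.001,-0.025],[0,0,0],0]
    - [[0,0.001,-0.05],[0,0,0],0]
    - [[0,0.001,-0.068],[0,0,0],0]
    - [[0,0.001,-0.078],[0,0,0],0]
    - [[0,0.001,-0.083],[0,0,0],0]

```text
clock: 6.45
ee_pos: [561.3, 276.4, 32.0]
eef_rot: [[0.269, 0.963, 0.001], [0.963, -0.269, 0.0], [0.001, 0.001, -1.0]]
wrist_force: [-0.8, -0.2, -4.6]
finger_gap: 54.8
gripper_force: 43.9
```

Emit:
step_arm:
  steps:
    - [[0,0,-0.001],[0,0,0],0]
    - [[0,0,-0.002],[0,0,0],0]
    - [[0,0,-0.003],[0,0,0],0]
    - [[0,0,-0.004],[0,0,0],0]

```text
clock: 6.85
ee_pos: [561.1, 276.6, 28.1]
eef_rot: [[0.268, 0.963, 0.001], [0.963, -0.268, 0.0], [0.001, 0.001, -1.0]]
wrist_force: [-0.4, 0.4, -3.6]
finger_gap: 55.2
gripper_force: 43.9
```

Emit:
step_arm:
  steps:
    - [[0,0,-0.001],[0,0,0],0]
    - [[0,0,-0.0015],[0,0,0],0]
    - [[0,0,-0.002],[0,0,0],0]
    - [[0,0,-0.0025],[0,0,0],0]
    - [[0,0,-0.003],[0,0,0],0]

```text
clock: 7.35
ee_pos: [560.6, 276.4, 24.5]
eef_rot: [[0.269, 0.963, 0.0], [0.963, -0.269, 0.0], [0.0, 0.0, -1.0]]
wrist_force: [-0.9, -0.5, 0.1]
finger_gap: 54.8
gripper_force: 44.0
```

The force has dropped to zero at the expected height, so the bottle is seated. I'll release, rise and look.

Emit:
step_arm:
  steps:
    - [[0,0,0],[0,0,0],0.4]
    - [[0,0,0],[0,0,0],0.9]
    - [[0,0,0],[0,0,0],1]
    - [[0,0,0],[0,0,0],1]
    - [[0,0,0.01],[0,0,0],1]

```text
clock: 7.85
ee_pos: [559.6, 276.1, 33.5]
eef_rot: [[0.268, 0.963, -0.002], [0.963, -0.268, -0.001], [-0.001, -0.002, -1.0]]
wrist_force: [0.3, 0.1, 0.9]
finger_gap: 85.6
gripper_force: 0.0
```

Emit:
step_arm:
  steps:
    - [[0,0,0.03],[0,0,0],1]
    - [[0,0,0.07],[0,0,0],1]
    - [[0,0,0.11],[0,0,0],1]
    - [[0,0,0.15],[0,0,0],1]
    - [[0,0,0.19],[0,0,0],1]

```text
clock: 8.35
ee_pos: [560.4, 276.4, 227.1]
eef_rot: [[0.268, 0.963, 0.001], [0.963, -0.268, 0.0], [0.001, 0.001, -1.0]]
wrist_force: [0.9, 0.6, 0.5]
finger_gap: 85.6
gripper_force: 0.0
```

Emit:
step_arm:
  steps:
    - [[0,-0.04,0.012],[0,0,-2],1]
    - [[0.0,-0.08,0.025],[0,0,-4],1]
    - [[0.003,-0.12,0.025],[0,0,-6],1]
    - [[0.006,-0.16,0.025],[0,0,-8],1]
    - [[0.009,-0.2,0.025],[0,0,-10.2],1]

```text
clock: 8.85
ee_pos: [569.5, 75.0, 250.7]
eef_rot: [[0.436, 0.9, 0.002], [0.9, -0.436, -0.0], [0.001, 0.002, -1.0]]
wrist_force: [0.2, -0.4, -0.2]
finger_gap: 85.5
gripper_force: 0.0
```

```bash
python3 - <<'E'
from m import *
im,d=grab_frame("side");np.savez("side3.npz",im=im,d=d)
im2,d2=grab_frame("top");np.savez("top3.npz",im=im2,d=d2)
a=cv2.resize(im[180:330,90:260],None,fx=4.4,fy=4,interpolation=2)
cv2.imwrite("pics/p3.png",a[...,::-1])
s=state();print(s["clock"],s["ee_pos"],s["eef_rot"].round(3).tolist())
b=np.load("top2.npz")
w=cloud("side",d)
o=np.array([564.8,291.]);t=np.array([-.269,-.963]);n=np.array([.963,-.269])
S=(w[...,:2]-o)@t;Q=(w[...,:2]-o)@n;z=w[...,2]
hsv=cv2.cvtColor(im,cv2.COLOR_RGB2HSV)
k=(abs(Q)<40)&(S>-70)&(S<150)&(z>22)&(z<90)
from scipy.optimize import least_squares
kb=k&(S>-20)&(S<48)&(z>30)
f=least_squares(lambda p:np.hypot(Q[kb]-p[0]-p[1]*S[kb],z[kb]-p[2])-28,[0,0,48],loss="soft_l1",f_scale=2);print("off,slope,z",f.x,kb.sum())
kg=k&(z>50);print("S range",np.percentile(S[kg],[.5,99.5]),S[kg].min(),S[kg].max())
# dot white/black pixels
kd=k&(S>50)&(S<95)&(z>50);vv,uu=np.nonzero(kd&(hsv[...,2]>120)&(hsv[...,1]<110));print("white",len(uu),uu.mean(),vv.mean(),S[vv,uu].mean(),Q[vv,uu].mean(),z[vv,uu].mean())
p=rayN("side",np.array([uu.mean()]),np.array([vv.mean()]),68)[0];print("dot ray",p,(p[:2]-o)@t,(p[:2]-o)@n)
E
```

```text
8.95 [569.98986393  72.06789417 250.407689  ] [[0.44, 0.898, 0.002], [0.898, -0.44, -0.001], [-0.001, 0.002, -1.0]]
off,slope,z [1.37249335e+00 5.13730019e-03 4.71531481e+01] 927
S range [-50.42936267 136.57654349] -50.54484000098005 138.85406283260662
white 17 185.88235294117646 254.05882352941177 71.6117416552279 1.843537607681379 67.3906050883753
dot ray [546.52446907 221.95710172  68.        ] 71.40442886836365 0.9732033493531381
```

View pics/p3.png

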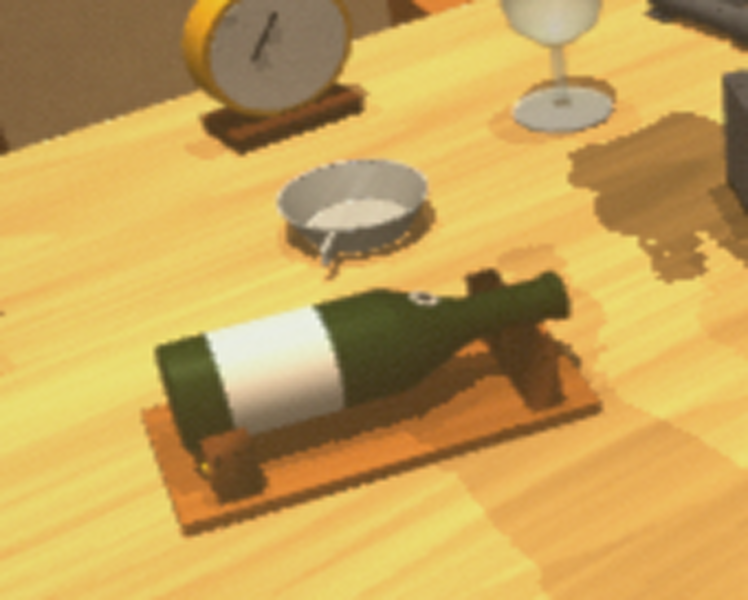

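The picture shows the bottle resting in both saddles with the dot on top at (423,298) in the crop, and it measures within 1–2 mm of nominal. Next, the reader.

Emit:
step_arm:
  steps:
    - [[0.002,-0.04,-0.01],[0,0,0],1]
    - [[0.004,-0.08,-0.02],[0,0,0],1]
    - [[0.006,-0.116,-0.04],[0,0,0.2],1]
    - [[0.006,-0.116,-0.06],[0,0,0.2],1]
    - [[0.006,-0.116,-0.06],[0,0,0.2],1]

```text
clock: 9.45
ee_pos: [573.9, -39.9, 187.2]
eef_rot: [[0.433, 0.901, -0.004], [0.901, -0.433, 0.001], [-0.001, -0.004, -1.0]]
wrist_force: [-0.1, -0.4, -0.1]
finger_gap: 85.3
gripper_force: 0.0
```

```bash
python3 - <<'E'
from m import *
im,d=grab_frame("side");im2,d2=grab_frame("top");np.savez("top4.npz",im=im2,d=d2)
a=cv2.resize(im[60:240,200:340],None,fx=3.3,fy=3.3,interpolation=2)
cv2.imwrite("pics/p4.png",a[...,::-1])
s=state();print(s["clock"],s["ee_pos"],s["eef_rot"].round(3).tolist())
# dot from top
w=cloud("top",d2);o=np.array([564.8,291.]);t=np.array([-.269,-.963]);n=np.array([.963,-.269])
S=(w[...,:2]-o)@t;Q=(w[...,:2]-o)@n;z=w[...,2];h=cv2.cvtColor(im2,cv2.COLOR_RGB2HSV)
k=(S>58)&(S<86)&(abs(Q)<12)&(z>45)&(h[...,1]<110)&(h[...,2]>70);v,u=np.nonzero(k)
print(len(u));
if len(u):p=rayN("top",np.array([u.mean()]),np.array([v.mean()]),68)[0];print("dot",p,w[k].mean(0))
E
```

```text
9.55 [575.34070707 -38.92787814 189.93338781] [[0.431, 0.902, -0.0], [0.902, -0.431, 0.0], [0.0, -0.0, -1.0]]
17
dot [547.45808706 223.05359718  68.        ] [547.55559726 223.11438028  67.66528092]
```

View pics/p4.png

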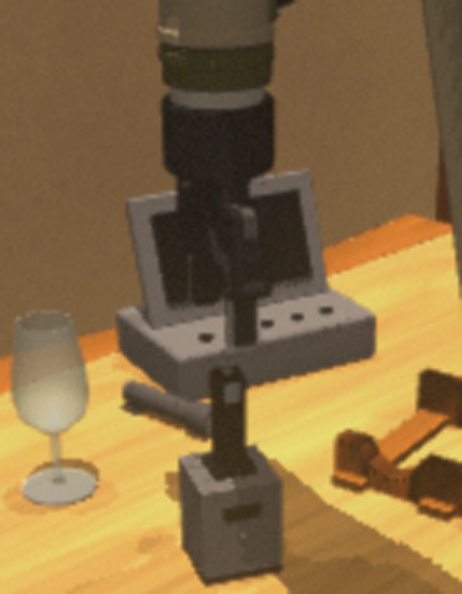

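The picture shows the open gripper right above the handle (228,375), slightly to its right. I'll correct by 5 mm, descend and grip.

Emit:
step_arm:
  steps:
    - [[0,-0.005,-0.005],[0,0,0],1]
    - [[0,-0.005,-0.03],[0,0,0],1]
    - [[0,-0.005,-0.06],[0,0,0],1]
    - [[0,-0.005,-0.082],[0,0,0],1]
    - [[0,-0.005,-0.084],[0,0,0],0.7]

```text
clock: 10.05
ee_pos: [573.9, -43.6, 103.3]
eef_rot: [[0.43, 0.903, -0.004], [0.903, -0.43, 0.001], [-0.001, -0.004, -1.0]]
wrist_force: [-0.9, -0.3, -0.2]
finger_gap: 73.4
gripper_force: 0.0
```

Emit:
step_arm:
  steps:
    - [[0,0,0],[0,0,0],0.5]
    - [[0,0,0],[0,0,0],0.4]
    - [[0,0,0],[0,0,0],0.2]
    - [[0,0,0],[0,0,0],0.1]
    - [[0,0,0],[0,0,0],0]
  squeeze: 50

```text
clock: 10.55
ee_pos: [576.7, -44.7, 107.1]
eef_rot: [[0.432, 0.902, 0.003], [0.902, -0.432, -0.0], [0.001, 0.003, -1.0]]
wrist_force: [-0.9, 0.1, 5.7]
finger_gap: 21.7
gripper_force: 49.6
```

Emit:
step_arm:
  steps:
    - [[0,0,0],[0,0,0],0]
    - [[0,0,0],[0,0,0],0]
    - [[0,0,0],[0,0,0],0]

```text
clock: 10.85
ee_pos: [576.7, -44.7, 107.1]
eef_rot: [[0.432, 0.902, 0.003], [0.902, -0.432, -0.0], [0.001, 0.003, -1.0]]
wrist_force: [-0.4, 1.2, 6.1]
finger_gap: 21.4
gripper_force: 49.6
```

Emit:
step_arm:
  steps:
    - [[0,0,0.015],[0,0,0],0]
    - [[0,0,0.04],[0,0,0],0]
    - [[0,0,0.07],[0,0,0],0]
    - [[0,0,0.1],[0,0,0],0]
    - [[0,0,0.11],[0,0,0],0]

```text
clock: 11.35
ee_pos: [577.0, -45.0, 218.7]
eef_rot: [[0.432, 0.902, 0.005], [0.902, -0.432, -0.001], [0.001, 0.005, -1.0]]
wrist_force: [0.8, 0.5, -1.0]
finger_gap: 21.5
gripper_force: 49.6
```

Emit:
step_arm:
  steps:
    - [[-0.008,0.04,0],[4.62,-1.29,0],0]
    - [[-0.016,0.085,0],[9.24,-2.58,0],0]
    - [[-0.025,0.13,0],[13.9,-3.88,0],0]
    - [[-0.034,0.175,0],[18.5,-5.17,0],0]
    - [[-0.043,0.22,0],[23.1,-6.46,0],0]

```text
clock: 11.85
ee_pos: [531.7, 176.8, 214.5]
eef_rot: [[0.409, 0.906, 0.109], [0.819, -0.417, 0.394], [0.403, -0.072, -0.913]]
wrist_force: [0.1, 0.6, -1.9]
finger_gap: 21.4
gripper_force: 49.5
```

Emit:
step_arm:
  steps:
    - [[0,0,-0.02],[0,0,0],0]
    - [[0,0,-0.04],[0,0,0],0]
    - [[0,0,-0.04],[0,0,0],0]
    - [[0,0,-0.04],[0,0,0],0]

```text
clock: 12.25
ee_pos: [531.9, 175.4, 174.7]
eef_rot: [[0.409, 0.906, 0.108], [0.82, -0.417, 0.391], [0.4, -0.072, -0.914]]
wrist_force: [-0.4, 1.3, -0.9]
finger_gap: 21.4
gripper_force: 49.6
```

```bash
cat > look.py <<'E'
from m import *
import sys
im,d=grab_frame("side");np.savez("sideL.npz",im=im,d=d);im2,d2=grab_frame("top");np.savez("topL.npz",im=im2,d=d2)
cv2.imwrite(f"pics/{sys.argv[1]}.png",cv2.resize(im[150:280,120:260],None,fx=4.6,fy=4.6,interpolation=2)[...,::-1])
s=state();R=s["eef_rot"];print(s["clock"],s["ee_pos"],R.round(3).tolist(),s["wrist_force"],s["gripper_force"],s["joints"].round(2))
nz=-R[:,2];print("n",nz,"pred nose",s["ee_pos"]-95.1*nz,"ang to normal deg",np.degrees(np.arccos(nz@np.array([-.1094,-.3917,.9135]))))
E
python3 look.py p5
```

```text
12.35 [533.19216445 175.18699349 176.06482762] [[0.409, 0.906, 0.111], [0.82, -0.418, 0.391], [0.401, -0.069, -0.914]] [ 0.74164584 -0.02587329 -1.13066859] 49.635093212127686 [-0.04  0.19 -0.32  0.96  0.41  1.99]
n [-0.11067284 -0.39140932  0.91353723] pred nose [543.71715157 212.41001985  89.18743727] ang to normal deg 0.6333898713220325
```

View pics/p5.png

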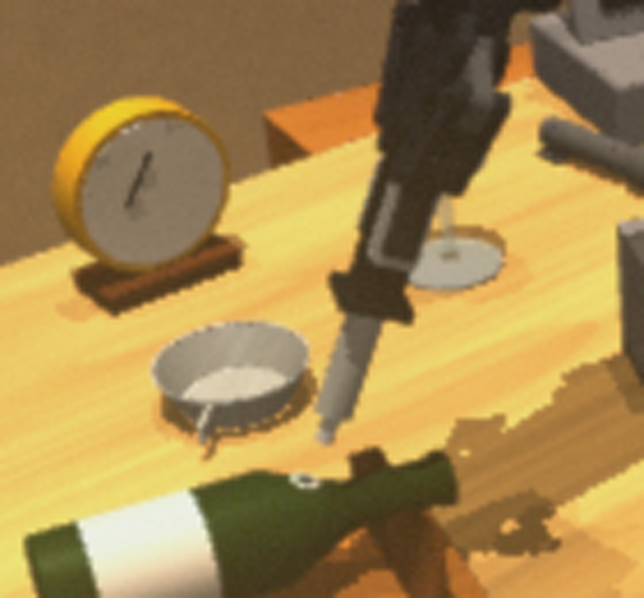

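The picture shows the reader tilted with its nose tip at crop (324,438), and the dot at (304,481) just below along the axis. I'll compare the measured tip with the predicted one.

```bash
python3 - <<'E'
from m import *
def proj(n,p):
    c=camera_info(n);q=np.array(c["rotation"]).T@(np.array(p)-c["origin"]);return c["cx"]+c["fx"]*q[0]/-q[2],c["cy"]-c["fy"]*q[1]/-q[2]
n=np.array([-.1107,-.3914,.9135]);tcp=np.array([533.2,175.2,176.1])
for c in("side","top"):
    print(c,"nose",proj(c,tcp-95.1*n),"dot",proj(c,[547,222.5,68]),"pen60",proj(c,tcp-35*n))
b=np.load("sideL.npz");w=cloud("side",b["d"]);z=w[...,2]
# barrel/nose points: near pen axis
P=w.reshape(-1,3);v=P-tcp;s=v@-n;r=np.linalg.norm(v+s[:,None]*n,axis=1)
uu,vv=np.meshgrid(np.arange(560),np.arange(420));U=np.c_[uu.ravel(),vv.ravel()]
for lo,hi in((28,45),(45,60),(60,78),(84,90),(90,100)):
    k=(s>lo)&(s<hi)&(r<22);print(lo,k.sum(),(v[k]+s[k][:,None]*n).mean(0).round(1),U[k].mean(0).round(1),proj("side",tcp-s[k].mean()*n))
k=(r<12)&(s>40);print("max s",np.sort(s[k])[-12:].round(1))
im=np.load("topL.npz")["im"];cv2.imwrite("pics/p6.png",np.clip(cv2.resize(im[130:230,150:270],None,fx=5,fy=5,interpolation=2)[...,::-1].astype(float)*1.6,0,255).astype(np.uint8))
E
```

```text
side nose (np.float64(189.31446489758144), np.float64(244.4629866984939)) dot (np.float64(185.53694058122744), np.float64(254.0700294894541)) pen60 (np.float64(197.81612365372007), np.float64(219.0328622372914))
top nose (np.float64(204.93992330346867), np.float64(180.48454125917812)) dot (np.float64(202.98404851126196), np.float64(181.1440301277711)) pen60 (np.float64(209.5160817174372), np.float64(178.0666284474661))
28 57 [-6.1  3.   0.5] [197.9 221.5] (np.float64(197.44146992336465), np.float64(220.15352483574173))
45 56 [-5.9  3.   0.6] [195.7 227.8] (np.float64(195.33523597088106), np.float64(226.45368261582138))
60 71 [-5.7  2.9  0.5] [193.3 234.9] (np.float64(192.98023616215096), np.float64(233.497947736304))
84 9 [-2.9  0.9  0. ] [190.8 242. ] (np.float64(190.37751803816923), np.float64(241.28318679715113))
90 11 [-4.   0.7 -0.2] [190.4 244.6] (np.float64(189.57949848571815), np.float64(243.6702193896614))
max s [184.1 184.2 184.6 185.1 185.2 185.5 185.8 186.3 186.9 187.6 188.6 189.4]
```

View pics/p6.png

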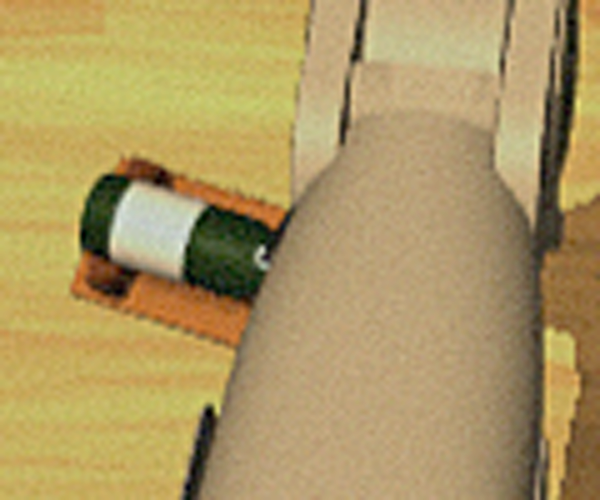

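The tip is within about 2 mm of the prediction. I'll add a (1, 2) mm correction and approach along the normal, stopping 5–6 mm short of contact first.

Emit:
step_arm:
  steps:
    - [[0.001,0.003,-0.005],[0,0,0],0]
    - [[0.002,0.006,-0.01],[0,0,0],0]
    - [[0.0032,0.009,-0.016],[0,0,0],0]
    - [[0.0032,0.009,-0.016],[0,0,0],0]
    - [[0.0032,0.009,-0.016],[0,0,0],0]

```text
clock: 12.85
ee_pos: [535.4, 184.6, 159.0]
eef_rot: [[0.409, 0.906, 0.109], [0.82, -0.417, 0.391], [0.4, -0.071, -0.914]]
wrist_force: [0.2, -0.7, -1.3]
finger_gap: 21.4
gripper_force: 49.6
```

Emit:
step_arm:
  steps:
    - [[0.0,0.0,0],[0,0,0],0]
    - [[0,0,0],[0,0,0],0]
    - [[0,0,0],[0,0,0],0]

```text
clock: 13.15
ee_pos: [535.9, 184.3, 159.5]
eef_rot: [[0.409, 0.906, 0.11], [0.82, -0.417, 0.391], [0.401, -0.07, -0.914]]
wrist_force: [0.1, 0.3, -0.5]
finger_gap: 21.7
gripper_force: 49.6
```

```bash
cat > f.py <<'E'
from m import *
n=np.array([-.1107,-.3914,.9135]);F=[];X=[]
for i in range(4):
    grab_frame("side");s=state();F.append(s["wrist_force"]);X.append(s["ee_pos"])
x=np.mean(X,0);nn=-s["eef_rot"][:,2];print(s["clock"],x.round(1),"nose",(x-95.1*nn).round(1),"F",np.mean(F,0).round(2),"F.n",(np.array(F)@n).round(2))
E
python3 f.py; python3 look.py p7
```

```text
13.35 [535.8 184.3 159.5] nose [546.2 221.6  72.6] F [-0.02 -0.24 -0.95] F.n [-0.76 -1.15 -0.17 -1.  ]
13.45 [535.75023175 184.37208546 159.38200738] [[0.409, 0.906, 0.11], [0.82, -0.417, 0.391], [0.4, -0.07, -0.914]] [-1.39691508 -0.06386591 -0.82390404] 49.6353417634964 [-0.03  0.21 -0.34  0.91  0.41  2.01]
n [-0.10970245 -0.39140831  0.9136547 ] pred nose [546.18293448 221.5950155   72.49344545] ang to normal deg 0.6294762292676924
```

View pics/p7.png

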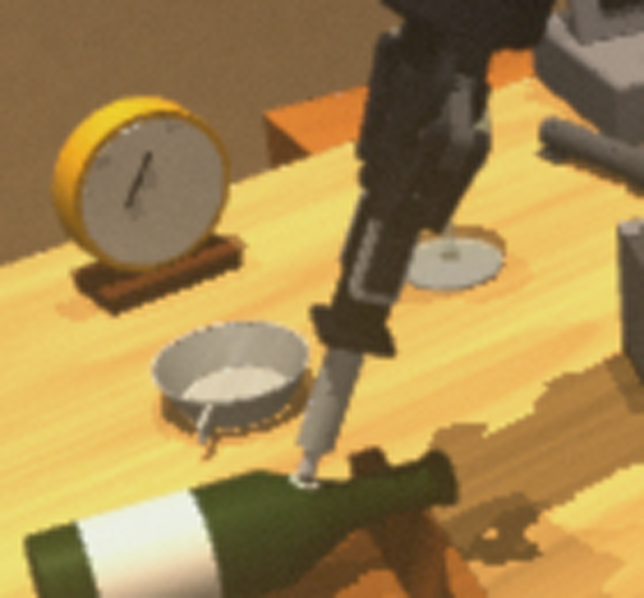

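The tip at crop (305,477) sits 2–5 mm above the dot centre at (304,481) and is well aligned. I'll advance slowly.

Emit:
step_arm:
  steps:
    - [[0.0001,0.0004,-0.0009],[0,0,0],0]
    - [[0.0002,0.0008,-0.0018],[0,0,0],0]
    - [[0.0003,0.0012,-0.0027],[0,0,0],0]
    - [[0.0004,0.0016,-0.0036],[0,0,0],0]
    - [[0.0005,0.002,-0.0045],[0,0,0],0]

```text
clock: 13.95
ee_pos: [536.2, 186.4, 154.7]
eef_rot: [[0.409, 0.906, 0.11], [0.82, -0.417, 0.391], [0.4, -0.07, -0.914]]
wrist_force: [-0.2, -0.6, -0.7]
finger_gap: 21.1
gripper_force: 49.7
```

```bash
python3 f.py;python3 f.py
```

```text
14.15 [536.2 186.4 154.8] nose [546.6 223.6  67.9] F [-0.21 -0.34 -0.59] F.n [-0.58 -0.25 -0.21 -0.5 ]
14.35 [536.2 186.4 154.9] nose [546.6 223.6  68. ] F [-0.28 -0.77 -0.66] F.n [-0.13 -0.73 -0.04 -0.18]
```

Emit:
step_arm:
  steps:
    - [[0.0001,0.0004,-0.0009],[0,0,0],0]
    - [[0.0002,0.0008,-0.0018],[0,0,0],0]
    - [[0.0003,0.0012,-0.0027],[0,0,0],0]
    - [[0.0003,0.0012,-0.0027],[0,0,0],0]
    - [[0.0003,0.0012,-0.0027],[0,0,0],0]

```text
clock: 14.85
ee_pos: [536.5, 187.6, 152.1]
eef_rot: [[0.409, 0.906, 0.11], [0.82, -0.417, 0.391], [0.4, -0.07, -0.914]]
wrist_force: [0.4, -0.5, 0.3]
finger_gap: 21.5
gripper_force: 49.8
```

```bash
python3 f.py;python3 f.py; python3 look.py p8
```

```text
15.05 [536.6 187.6 152.2] nose [547.  224.8  65.3] F [-0.42 -0.93  0.53] F.n [1.08 1.08 1.16 0.26]
15.25 [536.6 187.6 152.2] nose [547.  224.8  65.3] F [-0.41 -0.96  0.59] F.n [0.76 0.9  0.66 1.53]
15.35 [536.54893821 187.57583943 152.14895619] [[0.409, 0.906, 0.11], [0.82, -0.417, 0.391], [0.4, -0.07, -0.914]] [-0.41577099  0.02138868 -0.17484092] 49.84089195728302 [-0.02  0.22 -0.35  0.89  0.4   2.02]
n [-0.10965518 -0.39142579  0.91365288] pred nose [546.97714603 224.80043219  65.260567  ] ang to normal deg 0.6293802372966391
```

View pics/p8.png

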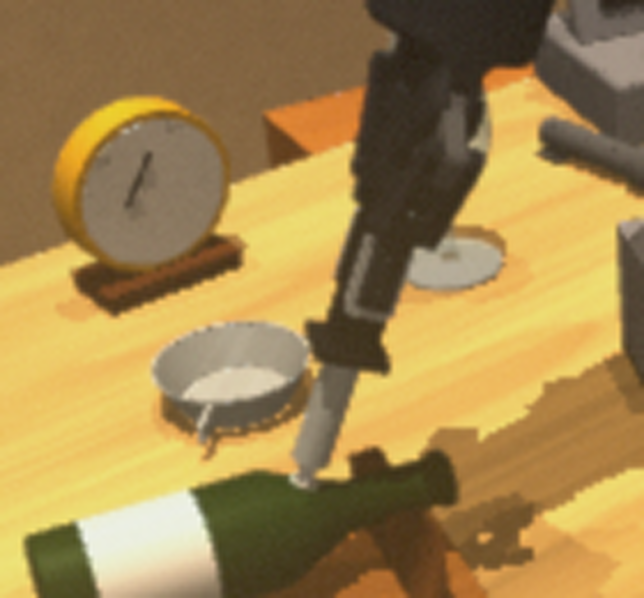

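The nose is on the dot at crop (304,480). The axial force rose from -0.75 to about +0.95 N, i.e. 1.7 N or about 3 mm in. I'll go 2 mm more to reach the middle.

Emit:
step_arm:
  steps:
    - [[0.0001,0.0004,-0.0009],[0,0,0],0]
    - [[0.0002,0.0008,-0.0018],[0,0,0],0]
    - [[0.0002,0.0008,-0.0018],[0,0,0],0]
    - [[0.0002,0.0008,-0.0018],[0,0,0],0]

```text
clock: 15.75
ee_pos: [536.8, 188.4, 150.4]
eef_rot: [[0.409, 0.906, 0.11], [0.82, -0.417, 0.391], [0.4, -0.07, -0.914]]
wrist_force: [-0.4, -0.9, 0.2]
finger_gap: 21.6
gripper_force: 50.0
```

```bash
python3 f.py;python3 f.py; python3 - <<'E'
from m import *
im,d=grab_frame("side");w=cloud("side",d)
s=state();tcp=s["ee_pos"];n=-s["eef_rot"][:,2]
o=np.array([564.8,291.]);t=np.array([-.269,-.963]);q=np.array([.963,-.269])
S=(w[...,:2]-o)@t;Q=(w[...,:2]-o)@q;z=w[...,2]
from scipy.optimize import least_squares
kb=(S>-20)&(S<48)&(z>30)&(z<82)&(abs(Q)<35)
f=least_squares(lambda p:np.hypot(Q[kb]-p[0]-p[1]*S[kb],z[kb]-p[2])-28,[0,0,48],loss="soft_l1",f_scale=2);print("bottle off,slope,z",f.x,"S",np.percentile(S[(abs(Q)<35)&(S>-70)&(S<0)&(z>50)&(z<82)],.5))
E
```

```text
15.95 [536.8 188.4 150.4] nose [547.2 225.6  63.5] F [-0.52 -1.13  0.71] F.n [1.45 1.45 1.14 0.54]
16.15 [536.8 188.4 150.4] nose [547.2 225.6  63.5] F [-0.57 -0.99  0.92] F.n [1.34 1.27 1.01 1.53]
bottle off,slope,z [1.35923091e+00 4.01783726e-03 4.72542126e+01] S -50.57789783621717
```

The spring force is about 2 N, the nose is about 4–5 mm in, and the bottle has not moved. Handing in.

```bash
python3 -c "
from bench import hand_in;print(hand_in())"
```

```text
the job is handed in; nothing more can be done
None
```

The job is handed in: the sloping-shouldered bottle lies free in the cradle, and the reader is held on its dot with the nose about 4–5 mm in at roughly 2 N. No verdict came back.

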